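# Unlatch the trolley coupler and hold it up off its ball

### The arm

A 6-joint arm with a two-finger parallel gripper is mounted at the origin on a cart in front of the work surface, level with it; the furniture and walls round the work are solid. World frame = base frame: x ahead of the robot, y to its left, z up, the work surface at z = 0. Lengths are in m, angles in rad, forces in N, time in s.
With the tool pointing down it reaches from about 0.35 to 0.725 m from the base axis. Payload 4.3 kg.
Tool frame: the origin (TCP) lies midway between the tips of the shut fingers; the grasp point (between the pads) lies 19 mm behind it; z points along the fingers, y is the line along which they close (so a half turn about z gives the same grasp; the last joint's range is limited). The gripper opens to 85 mm and grips with 20 to 120 N. Pads are 22 mm wide; open, the fingers measure 114 mm over their backs; the gripper's body (76 mm by 85 mm) begins 54 mm behind the grasp point. The pads swing forward as they close: fully open they stand 13 mm farther back than shut.
Start: joints at [-1.325, 0.377, 0.081, 1.274, 0, 1.46], TCP at [0.2, -0.539, 0.231] pointing down, gripper open.
Joint ranges: [-2.72, 2.72], [-0.84, 1.66], [-1.02, 1.22], [-1.77, 2.12], [-1.37, 1.28], [-3.14, 3.14]. Speed limits (rad/s): [2.57, 2.57, 3.14, 3.14, 3.14, 3.14].

### API

Orientations are given as a rotation vector (axis times angle).
In Python, from workcell import get_state, eyes, workorder gives the robot as it stands.
- The arm moves only by the tool send_rows, never from a script. Its argument "steps" is a list of rows, each an object of numbers: "dx", "dy", "dz": the shift along the tool's x, y, z in m; "ax", "ay", "az": the turn, a rotation vector about the tool's x, y, z in rad. A call has 1 to 8 rows; each row shifts and turns the commanded pose from where the row before left it, along the tool's axes as they then stand; what a row does not reach is not made up. A row lasts 1/10 s, in which the tool goes at most 50 mm and 8.59 degrees, less where a joint would pass 70% of its speed; a pose out of reach is approached as far as the arm can. A call with a gripper value outside its range is refused whole. "hand" is the opening, from 0 (shut) to 1 (fully open), set as the call begins (left out, the last holds). The fingers move at their own pace and stop on an object; "newtons" is the grip in N (left out, the last holds). Time passes only in rows, so rows that do not move let the fingers close. It gives the time, the measured TCP pose, the force, the opening and the grip force at its end, in the units of the state.
- get_state(): the state, without advancing time (a new reading comes with each control period).
- eyes.capture(name): name is "scene" or "top" or "wrist"; returns a dict with "image" (420x560x3 uint8, blue, green, red), "mtx" (3x3 intrinsics, pixels), "world_to_cam" (4x4, takes a point from world to camera coordinates); the wrist camera has in their place "tool_from_camera" (4x4, takes a point from camera to tool coordinates, whose origin is the TCP and whose axes are the flange's). Camera axes: x right, y down, z forward; pixel columns grow to the right and rows downward; lengths in m; the calibration is good to about 2 mm. A picture is of the moment at which its call begins: read the wrist's pose just before it. There is no depth.
- workorder.job_done(): hands the job in; it is judged then, once.
The state is a dict: "clock": time; "joint_pos": joint angles; "qvel": joint speeds; "joint_torque": joint torques, N m; "eef_pos": TCP position; "tool_rot": TCP orientation; "force": force on the tool from outside, world axes, zero at the start; "ft_torque": the same for the moment, N m; "grip_width": finger opening in m; "finger_force": force on a finger pad.
Only numpy, scipy, OpenCV 4.12 (cv2) and the standard library are available. Lean on these libraries where they do the work, as an engineer would, in place of code of your own. Each camera call takes 0.05 s, during which the arm holds its last target. There are 200 camera calls.

### The job

The tow coupler of the kennel trolley is locked on the ball of its bench stand, and the ball has to be greased. Take the upright grip of its latch, pull the latch sideways away from the coupler against its spring right out to its stop, and then lift the tongue off the ball about its hinge until the coupler is at least 6 cm above where it sat. Finish still holding it up there, at rest, without letting go, and do not disturb the bottles and the tape on the worktop.

Things in the scene. Friction and masses are not known exactly. Their poses are not given: they have to be found in the camera images.
- ball (a point): centre of the 50 mm steel ball of the bench stand, 70 mm above the worktop; the ball stands on a shank on a steel base plate (330 x 90 x 10 mm) that is bolted down and cannot move. Axes are the stand's: x runs from the ball along the lowered tongue to its hinge, y is level and square to it (to the left seen from the ball towards the hinge), z up
- hinge_pin (a point): middle of the tongue's hinge pin, 250 mm from the ball axis along the stand's x and 80 mm above the worktop, between two clevis cheeks that reach up to 91 mm; same axes as ball. The tongue turns about this y axis; at a positive angle the coupler end rises and what stands on it leans towards the hinge
- socket (a point): centre of the coupler's ball socket, on the tongue: it coincides with ball when seated. The coupler is a plain aluminium cup, 70 mm across, top at 103 mm above the worktop, on a 40 mm wide square tube (top at 100 mm) that ends at the hinge. Axes turn with the tongue and equal the stand's when it is down. Tongue with coupler weighs about 0.55 kg (can be 0.7 to 1.3 times that)
- latch_grip (a point): centre of the latch's upright black grip block, to be pinched: 44 mm along x, 14 mm along y, 36 mm high; with the latch in and the tongue down it stands 60 mm to the -y side of the ball axis, centre 150 mm above the worktop, on a 12 mm upright rod rising from the cross bolt, with free space beside and above it. The latch is carried by the tongue. Axes turn with the tongue and equal the stand's when it is down
- latch (a joint): latch bolt slide, m: 0 = locked under the ball, 0.016 = pulled out to its stop along the stand's -y; it needs about 4 N to start and 10 N at the stop, and springs back when let go. The ball is free only from about 0.012 on, and the bolt must be kept out until it is above the ball's middle
- tongue (a joint): tongue angle, rad: 0 = seated on the ball, grows as the coupler is lifted, up to 0.9; it falls back when let go. 6 cm of lift is about 0.24 rad
- iodine_bottle: brown bottle with white cap, 36 mm across, 75 mm high, origin under its base; a bystander, leave alone
- tape: roll of skin tape lying flat, 82 mm across, 30 mm high, origin under its middle; a bystander, leave alone
- rinse_bottle: white bottle with blue cap, 32 mm across, 68 mm high, origin under its base; a bystander, leave alone

How it is judged:
On the way, in this order (a step that is already met when the one before it is completed fails the run):
1. the latch is pulled out (at least 12 mm of its 16 mm) while the coupler still sits on the ball (value of joint latch above 0.012 m and value of joint tongue below 0.05 rad), for 0.1 s.
2. the coupler is lifted at least 6 cm above its seat (z of socket in the frame of ball above 0.06 m), for 0.2 s.
At the end, for the whole second after the job is handed in: the coupler's socket is at least 6 cm above the ball and still (under 0.1 rad/s), held up by the gripper's fingers (over 1 N on the tongue or the latch it carries), and the two bottles and the tape are within 2 cm of where they stood (z of socket in the frame of ball above 0.06 m and contact force between the fingers and tongue above 1 N and velocity of joint tongue between -0.1 and 0.1 rad/s and distance of each of iodine_bottle, tape, rinse_bottle from where it was at the start of the episode below 0.02 m); the arm keeps its last pose, push and grip.
It fails at once if a bottle or the tape is pushed away by more than 4 cm (distance of any of iodine_bottle, tape, rinse_bottle from where it was at the start of the episode above 0.04 m).
It also fails if it takes over 32 s, if anything falls off the work surface, if the arm or the gripper's body presses on something with over 40 N, if the wrist force passes 120 N, or if a joint passes its speed limit or range.

## Working session

There is one attempt and no reset: what is moved stays moved. The work goes in short steps, Python scripts to look and compute and a tool call to move; the robot and the scene stay as the last step left them, time stands still between calls to the robot, and variables do not carry over. Pictures are saved under pics/ and viewed, at most 10 in all, crops included, and the job is handed in when it is done.

Besides the shell and the picture viewer there is one more tool, called after ">>>" by a JSON object that holds its "name" and its "arguments", one argument or row to a line. send_rows: Moves the arm, as the interface text tells. Its arguments: {"type":"object","properties":{"steps":{"type":"array"},"hand":{"type":"number"},"newtons":{"type":"number"}},"required":["steps"]}

```bash
mkdir -p pics; python3 - <<'E'
from workcell import get_state, eyes
import cv2,numpy as np,pickle
np.set_printoptions(precision=4,suppress=True)
s=get_state();print(s)
d={}
for n in("scene","top"):
    c=eyes.capture(n);d[n]=c;cv2.imwrite(f"pics/{n}.png",c["image"]);print(n,c["mtx"],c["world_to_cam"])
pickle.dump(d,open("d.pkl","wb"))
E
```

```text
{'clock': 0.0, 'joint_pos': array([-1.3253,  0.3781,  0.0797,  1.2744,  0.    ,  1.4605]), 'qvel': array([-0.0012, -0.0007, -0.0006, -0.0004,  0.0002, -0.0001]), 'joint_torque': array([ -0.0014, -46.3607,  26.9875,   0.0207,  -0.0002,   0.    ]), 'eef_pos': array([ 0.2001, -0.5384,  0.2304]), 'tool_rot': array([-3.09  , -0.5555,  0.0002]), 'force': array([ 0.5903,  0.4238, -0.2418]), 'ft_torque': array([-0.0453, -0.0044,  0.0109]), 'finger_force': 0.0, 'grip_width': 0.08528032324949862}
scene [[504.8134   0.     280.8563]
 [  0.     504.8134 205.7457]
 [  0.       0.       1.    ]] [[ 0.8612 -0.5079  0.0174 -0.5072]
 [-0.3752 -0.6585 -0.6524  0.3306]
 [ 0.3428  0.5553 -0.7577  1.0423]
 [ 0.      0.      0.      1.    ]]
top [[468.1327   0.     277.3848]
 [  0.     468.1327 208.3119]
 [  0.       0.       1.    ]] [[ 0.0043 -0.9997 -0.0227  0.0612]
 [-0.9915 -0.0013 -0.1302  0.6039]
 [ 0.1302  0.0231 -0.9912  1.4469]
 [ 0.      0.      0.      1.    ]]
```

View pics/scene.png

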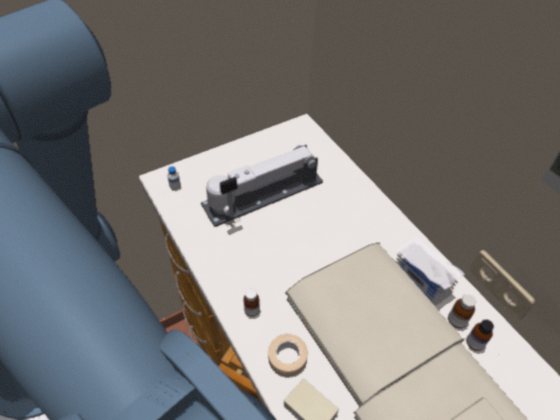

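View pics/top.png

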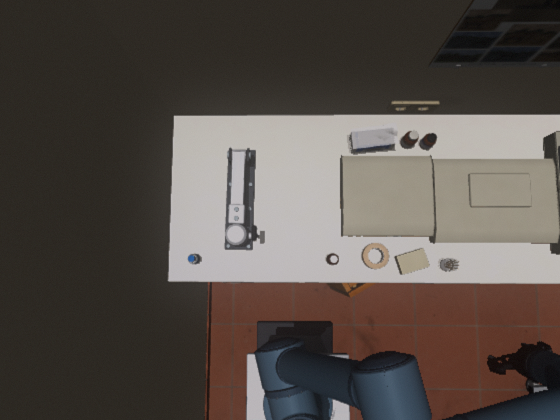

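The scene view shows the coupler at about (217,190) and the black grip at about (229,184). The top view shows the cup at (236,234), the grip at (262,237) and the hinge at about (238,153). I'll enlarge both views to pick points.

```bash
python3 - <<'E'
import cv2,numpy as np
a=cv2.imread("pics/scene.png")[140:230,190:330];b=cv2.imread("pics/top.png")[140:260,210:280]
a=cv2.resize(a,None,fx=5,fy=5,interpolation=cv2.INTER_CUBIC)
b=cv2.resize(b,None,fx=5,fy=5,interpolation=cv2.INTER_CUBIC)
cv2.imwrite("pics/a5.png",a);cv2.imwrite("pics/b5.png",b)
E
```

```text
(no output)
```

View pics/a5.png

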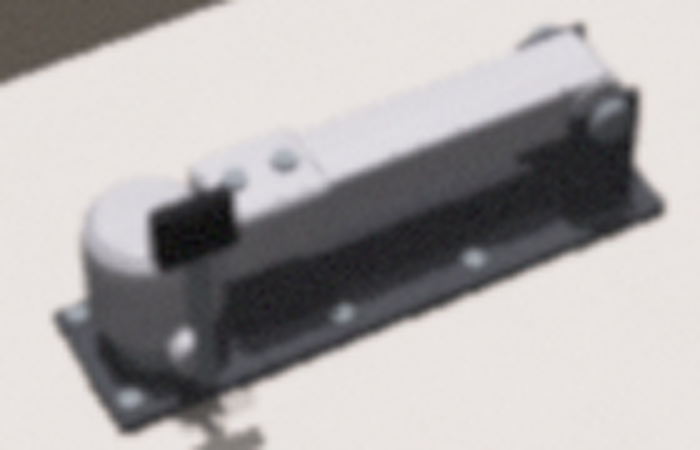

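View pics/b5.png

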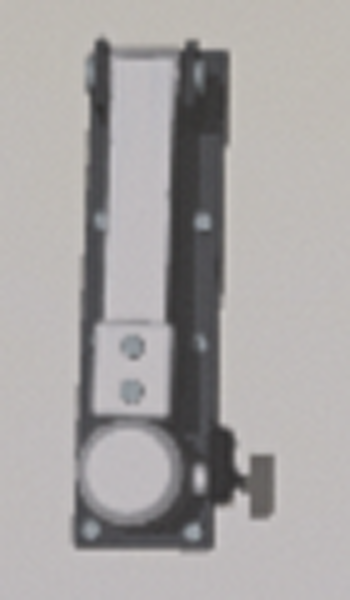

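The enlarged top view (5x) shows the grip at (223,465), its shadow at (262,485) and the cup top at (131,470). The tube centreline runs (140,60) to (136.5,310), and the plate corners are (77,546), (213,548) and (228,52). In the enlarged scene view the grip is centred at (193,228).

```bash
cat > h.py <<'E'
import numpy as np,cv2,pickle
np.set_printoptions(precision=4,suppress=True)
d=pickle.load(open("d.pkl","rb"))
def ray(n,u,v):
    c=d[n];T=np.linalg.inv(c["world_to_cam"]);r=T[:3,:3]@np.linalg.inv(c["mtx"])@[u,v,1];return T[:3,3],r/np.linalg.norm(r)
def atz(n,u,v,z):
    o,r=ray(n,u,v);return o+r*(z-o[2])/r[2]
def tri(rays):
    A=sum(np.eye(3)-np.outer(r,r) for o,r in rays);b=sum((np.eye(3)-np.outer(r,r))@o for o,r in rays);p=np.linalg.solve(A,b)
    return p,[np.linalg.norm(np.cross(p-o,r)) for o,r in rays]
A=lambda x,y:(190+x/5-.4,140+y/5-.4)
B=lambda x,y:(210+x/5-.4,140+y/5-.4)
E
python3 - <<'E'
from h import *
print("grip",tri([ray("scene",*A(193,228)),ray("top",*B(223,465))]))
print("boltheads near plate/tube rear bolt",tri([ray("scene",*A(284,159)),ray("top",*B(132,346))]))
c=atz("top",*B(131,470),.103);h1=atz("top",*B(140,60),.1);h2=atz("top",*B(136.5,310),.1)
print("cup",c,h1,h2)
p=[atz("top",*B(*q),.01) for q in((77,546),(213,548),(228,52))];print("plate",p)
for a,b in((c,h1),(h2,h1),(p[1],p[2])):
    v=b-a;print("yaw",np.arctan2(v[1],v[0]),np.linalg.norm(v))
for n,q in(("scene plate",[(57,318),(125,430),(662,208)]),):
    q=[atz("scene",*A(*k),.01) for k in q];print(n,q); v=q[2]-q[1];print(np.arctan2(v[1],v[0]),np.linalg.norm(v))
E
```

```text
grip (array([0.5179, 0.1273, 0.1535]), [np.float64(0.0006467534570120964), np.float64(0.0006467534570123207)])
boltheads near plate/tube rear bolt (array([0.5945, 0.1864, 0.1085]), [np.float64(0.0014876133531460671), np.float64(0.0014876133531460316)])
cup [0.5181 0.1869 0.103 ] [0.7732 0.1857 0.1   ] [0.6164 0.1855 0.1   ]
plate [array([0.4762, 0.2314, 0.01  ]), array([0.4752, 0.1438, 0.01  ]), array([0.8016, 0.1376, 0.01  ])]
yaw -0.004768813807503744 0.2550972267654791
yaw 0.001681448310525133 0.15678942922057773
yaw -0.0190750794413037 0.3264421283824809
scene plate [array([0.48  , 0.2288, 0.01  ]), array([0.4784, 0.1432, 0.01  ]), array([0.8012, 0.138 , 0.01  ])]
-0.016262523052716367 0.3229003807561716
```

Both views agree: ball about (0.518, 0.187), yaw about -0.01, grip at (0.518, 0.127, 0.15). I'll swing around the base at constant height, keeping the same rows in tool axes.

>>> {"name": "send_rows", "arguments": {
  "steps": [
    {"dx": 0.045, "dy": -0.004, "az": -0.081},
    {"dx": 0.045, "dy": -0.004, "az": -0.081},
    {"dx": 0.045, "dy": -0.004, "az": -0.081},
    {"dx": 0.045, "dy": -0.004, "az": -0.081},
    {"dx": 0.045, "dy": -0.004, "az": -0.081},
    {"dx": 0.045, "dy": -0.004, "az": -0.081},
    {"dx": 0.045, "dy": -0.004, "az": -0.081},
    {"dx": 0.045, "dy": -0.004, "az": -0.081}
  ],
  "hand": 1
}}

```text
invalid input
```

>>> {"name": "send_rows", "arguments": {
  "steps": [
    {"dx": 0.045, "dy": -0.004, "az": -0.081},
    {"dx": 0.045, "dy": -0.004, "az": -0.081},
    {"dx": 0.045, "dy": -0.004, "az": -0.081},
    {"dx": 0.045, "dy": -0.004, "az": -0.081},
    {"dx": 0.045, "dy": -0.004, "az": -0.081},
    {"dx": 0.045, "dy": -0.004, "az": -0.081},
    {"dx": 0.045, "dy": -0.004, "az": -0.081},
    {"dx": 0.045, "dy": -0.004, "az": -0.081}
  ]
}}

```text
invalid input
```

>>> {"name": "send_rows", "arguments": {
  "steps": [
    {"az": -0.145},
    {"az": -0.145},
    {"az": -0.145},
    {"az": -0.145},
    {"az": -0.145},
    {"az": -0.145},
    {"az": -0.145},
    {"az": -0.145}
  ]
}}

```text
invalid input
```

>>> {"name": "send_rows", "arguments": {
  "steps": [
    {"dx": 0.045, "dy": -0.004, "dz": 0, "ax": 0, "ay": 0, "az": -0.081}
  ]
}}

```text
clock: 0.2
eef_pos: [0.238, -0.5213, 0.2305]
tool_rot: [-3.068, -0.673, 0.003]
force: [0.5, 0.1, -0.3]
grip_width: 0.0852
finger_force: 0.0
```

All six keys are needed in each row.

>>> {"name": "send_rows", "arguments": {
  "steps": [
    {"dx": 0.045, "dy": -0.004, "dz": 0, "ax": 0, "ay": 0, "az": -0.081},
    {"dx": 0.045, "dy": -0.004, "dz": 0, "ax": 0, "ay": 0, "az": -0.081},
    {"dx": 0.045, "dy": -0.004, "dz": 0, "ax": 0, "ay": 0, "az": -0.081},
    {"dx": 0.045, "dy": -0.004, "dz": 0, "ax": 0, "ay": 0, "az": -0.081},
    {"dx": 0.045, "dy": -0.004, "dz": 0, "ax": 0, "ay": 0, "az": -0.081},
    {"dx": 0.045, "dy": -0.004, "dz": 0, "ax": 0, "ay": 0, "az": -0.081},
    {"dx": 0.045, "dy": -0.004, "dz": 0, "ax": 0, "ay": 0, "az": -0.081},
    {"dx": 0.045, "dy": -0.004, "dz": 0, "ax": 0, "ay": 0, "az": -0.081}
  ]
}}

```text
clock: 1.0
eef_pos: [0.4871, -0.2609, 0.2307]
tool_rot: [-2.688, -1.626, 0.0]
force: [0.4, 0.0, -0.1]
grip_width: 0.0855
finger_force: 0.0
```

>>> {"name": "send_rows", "arguments": {
  "steps": [
    {"dx": 0.045, "dy": -0.004, "dz": 0, "ax": 0, "ay": 0, "az": -0.081},
    {"dx": 0.045, "dy": -0.004, "dz": 0, "ax": 0, "ay": 0, "az": -0.081},
    {"dx": 0.045, "dy": -0.004, "dz": 0, "ax": 0, "ay": 0, "az": -0.081},
    {"dx": 0.045, "dy": -0.004, "dz": 0, "ax": 0, "ay": 0, "az": -0.081},
    {"dx": 0.045, "dy": -0.004, "dz": 0, "ax": 0, "ay": 0, "az": -0.081},
    {"dx": 0.045, "dy": -0.004, "dz": 0, "ax": 0, "ay": 0, "az": -0.081},
    {"dx": 0.045, "dy": -0.004, "dz": 0, "ax": 0, "ay": 0, "az": -0.081}
  ]
}}

```text
clock: 1.7
eef_pos: [0.534, 0.0477, 0.2308]
tool_rot: [-2.126, -2.313, 0.001]
force: [0.6, -0.3, 0.1]
grip_width: 0.0851
finger_force: 0.0
```

>>> {"name": "send_rows", "arguments": {
  "steps": [
    {"dx": 0, "dy": 0, "dz": 0, "ax": 0, "ay": 0, "az": -0.145},
    {"dx": 0, "dy": 0, "dz": 0, "ax": 0, "ay": 0, "az": -0.145},
    {"dx": 0, "dy": 0, "dz": 0, "ax": 0, "ay": 0, "az": -0.145},
    {"dx": 0, "dy": 0, "dz": 0, "ax": 0, "ay": 0, "az": -0.145},
    {"dx": 0, "dy": 0, "dz": 0, "ax": 0, "ay": 0, "az": -0.145},
    {"dx": 0, "dy": 0, "dz": 0, "ax": 0, "ay": 0, "az": -0.145},
    {"dx": 0, "dy": 0, "dz": 0, "ax": 0, "ay": 0, "az": -0.145},
    {"dx": 0, "dy": 0, "dz": 0, "ax": 0, "ay": 0, "az": -0.145}
  ]
}}

```text
clock: 2.5
eef_pos: [0.5339, 0.0459, 0.2308]
tool_rot: [-0.506, -3.099, 0.0]
force: [0.3, 0.5, -0.2]
grip_width: 0.0854
finger_force: 0.0
```

>>> {"name": "send_rows", "arguments": {
  "steps": [
    {"dx": 0, "dy": 0, "dz": 0, "ax": 0, "ay": 0, "az": -0.145},
    {"dx": 0, "dy": 0, "dz": 0, "ax": 0, "ay": 0, "az": -0.145},
    {"dx": 0, "dy": 0, "dz": 0, "ax": 0, "ay": 0, "az": -0.022},
    {"dx": 0.007, "dy": 0.041, "dz": 0, "ax": 0, "ay": 0, "az": 0},
    {"dx": 0.008, "dy": 0.04, "dz": 0, "ax": 0, "ay": 0, "az": 0},
    {"dx": 0, "dy": 0, "dz": 0, "ax": 0, "ay": 0, "az": 0}
  ]
}}

```text
clock: 3.1
eef_pos: [0.5194, 0.1307, 0.231]
tool_rot: [-0.024, -3.14, -0.003]
force: [0.1, -0.8, 0.0]
grip_width: 0.0848
finger_force: 0.0
```

```bash
python3 - <<'E'
from workcell import get_state, eyes
import cv2,numpy as np,pickle
from scipy.spatial.transform import Rotation as R
np.set_printoptions(precision=4,suppress=True)
s=get_state();c=eyes.capture("wrist")
T=np.eye(4);T[:3,:3]=R.from_rotvec(s["tool_rot"]).as_matrix();T[:3,3]=s["eef_pos"]
c["world_to_cam"]=np.linalg.inv(T@c["tool_from_camera"])
d=pickle.load(open("d.pkl","rb"));d["wrist"]=c;pickle.dump(d,open("d.pkl","wb"))
print(T,s["joint_pos"])
P=c["world_to_cam"]@[.518,.127,.168,1];p=c["mtx"]@P[:3];print("expect grip top",p/p[2])
cv2.imwrite("pics/w1.png",c["image"])
E
```

```text
[[-0.9999  0.0152 -0.0012  0.5194]
 [ 0.0152  0.9999  0.0016  0.1307]
 [ 0.0013  0.0016 -1.      0.231 ]
 [ 0.      0.      0.      1.    ]] [ 0.1271  0.2974 -0.0338  1.2406  0.0017  0.1422]
expect grip top [274.3494 228.0026   1.    ]
```

View pics/w1.png

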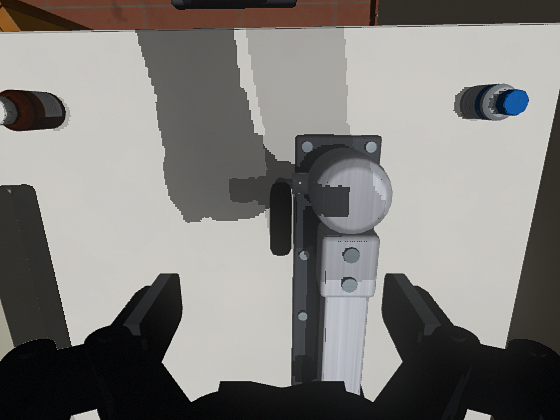

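The wrist view shows the grip block upright at x 271-291, y 182-255 (centre about (281,218)). It is aligned with the tool and a few mm off the prediction. The cup is at (350,192).

```bash
python3 - <<'E'
from h import *
for z in(.15,.168):print(z,atz("wrist",281,218,z),atz("wrist",281,182,z),atz("wrist",281,255,z))
print(tri([ray("scene",*A(193,228)),ray("top",*B(223,465)),ray("wrist",281,218)]))
print("cup",atz("wrist",352,192,.103))
q=atz("wrist",353,255,.1);w=atz("wrist",345,375,.1);print("tube",q,w)
E
```

```text
0.15 [0.5174 0.1312 0.15  ] [0.4923 0.1316 0.15  ] [0.5449 0.1308 0.15  ]
0.168 [0.5114 0.1313 0.168 ] [0.4883 0.1317 0.168 ] [0.5367 0.1309 0.168 ]
(array([0.5181, 0.1295, 0.1504]), [np.float64(0.001438820296547823), np.float64(0.0017837586879781893), np.float64(0.0019444502192170158)])
cup [0.5118 0.1886 0.103 ]
tube [0.5687 0.1927 0.1   ] [0.6962 0.1907 0.1   ]
```

>>> {"name": "send_rows", "arguments": {
  "steps": [
    {"dx": 0.002, "dy": -0.001, "dz": 0.03, "ax": 0, "ay": 0, "az": 0},
    {"dx": 0, "dy": 0, "dz": 0.03, "ax": 0, "ay": 0, "az": 0},
    {"dx": 0, "dy": 0, "dz": 0.025, "ax": 0, "ay": 0, "az": 0},
    {"dx": 0, "dy": 0, "dz": 0.015, "ax": 0, "ay": 0, "az": 0},
    {"dx": 0, "dy": 0, "dz": 0, "ax": 0, "ay": 0, "az": 0}
  ]
}}

```text
clock: 3.65
eef_pos: [0.5166, 0.1248, 0.1287]
tool_rot: [-0.032, -3.136, 0.002]
force: [-0.9, 0.3, 0.2]
grip_width: 0.0852
finger_force: 0.0
```

>>> {"name": "send_rows", "arguments": {
  "steps": [
    {"dx": 0, "dy": 0, "dz": 0, "ax": 0, "ay": 0, "az": 0},
    {"dx": 0, "dy": 0, "dz": 0, "ax": 0, "ay": 0, "az": 0},
    {"dx": 0, "dy": 0, "dz": 0, "ax": 0, "ay": 0, "az": 0},
    {"dx": 0, "dy": 0, "dz": 0, "ax": 0, "ay": 0, "az": 0},
    {"dx": 0, "dy": 0, "dz": 0, "ax": 0, "ay": 0, "az": 0},
    {"dx": 0, "dy": 0, "dz": 0, "ax": 0, "ay": 0, "az": 0},
    {"dx": 0, "dy": 0, "dz": 0, "ax": 0, "ay": 0, "az": 0},
    {"dx": 0, "dy": 0, "dz": 0, "ax": 0, "ay": 0, "az": 0}
  ],
  "hand": 0,
  "newtons": 80
}}

```text
clock: 4.45
eef_pos: [0.5193, 0.1273, 0.1322]
tool_rot: [0.027, 3.14, 0.004]
force: [-1.5, 6.0, 5.4]
grip_width: 0.0134
finger_force: 78.2
```

It is gripped at 13.4 mm width. Now the sideways pull along -y.

>>> {"name": "send_rows", "arguments": {
  "steps": [
    {"dx": 0, "dy": -0.003, "dz": 0, "ax": 0, "ay": 0, "az": 0},
    {"dx": 0, "dy": -0.003, "dz": 0, "ax": 0, "ay": 0, "az": 0},
    {"dx": 0, "dy": -0.003, "dz": 0, "ax": 0, "ay": 0, "az": 0},
    {"dx": 0, "dy": -0.003, "dz": 0, "ax": 0, "ay": 0, "az": 0},
    {"dx": 0, "dy": 0, "dz": 0, "ax": 0, "ay": 0, "az": 0},
    {"dx": 0, "dy": 0, "dz": 0, "ax": 0, "ay": 0, "az": 0}
  ]
}}

```text
clock: 5.05
eef_pos: [0.5191, 0.1162, 0.1322]
tool_rot: [0.026, 3.14, 0.007]
force: [-1.6, 9.2, 5.6]
grip_width: 0.0134
finger_force: 78.1
```

>>> {"name": "send_rows", "arguments": {
  "steps": [
    {"dx": 0, "dy": -0.002, "dz": 0, "ax": 0, "ay": 0, "az": 0},
    {"dx": 0, "dy": -0.002, "dz": 0, "ax": 0, "ay": 0, "az": 0},
    {"dx": 0, "dy": 0, "dz": 0, "ax": 0, "ay": 0, "az": 0},
    {"dx": 0, "dy": 0, "dz": 0, "ax": 0, "ay": 0, "az": 0}
  ]
}}

```text
clock: 5.45
eef_pos: [0.5191, 0.1137, 0.1322]
tool_rot: [0.025, 3.14, 0.012]
force: [0.0, 13.4, 4.5]
grip_width: 0.0132
finger_force: 78.2
```

Force climbed to 13 N with little motion, so the bolt is at its stop. Next I lift along the hinge arc: per 0.02 rad, dx -1.1 mm, dz -5 mm, ay +0.02.

>>> {"name": "send_rows", "arguments": {
  "steps": [
    {"dx": 0, "dy": -0.001, "dz": 0, "ax": 0, "ay": 0, "az": 0},
    {"dx": 0, "dy": 0, "dz": 0, "ax": 0, "ay": 0, "az": 0},
    {"dx": -0.0011, "dy": 0, "dz": -0.005, "ax": 0, "ay": 0.02, "az": 0},
    {"dx": -0.0011, "dy": 0, "dz": -0.005, "ax": 0, "ay": 0.02, "az": 0},
    {"dx": -0.0011, "dy": 0, "dz": -0.005, "ax": 0, "ay": 0.02, "az": 0},
    {"dx": -0.0011, "dy": 0, "dz": -0.005, "ax": 0, "ay": 0.02, "az": 0},
    {"dx": 0, "dy": 0, "dz": 0, "ax": 0, "ay": 0, "az": 0},
    {"dx": 0, "dy": 0, "dz": 0, "ax": 0, "ay": 0, "az": 0}
  ]
}}

```text
clock: 6.25
eef_pos: [0.5236, 0.1136, 0.1509]
tool_rot: [-0.023, -3.062, -0.015]
force: [-0.6, 16.4, -2.2]
grip_width: 0.0129
finger_force: 78.6
```

The coupler came free: 19 mm up and only the tongue's weight felt. I'll continue.

>>> {"name": "send_rows", "arguments": {
  "steps": [
    {"dx": -0.0011, "dy": 0, "dz": -0.005, "ax": 0, "ay": 0.02, "az": 0},
    {"dx": -0.0011, "dy": 0, "dz": -0.005, "ax": 0, "ay": 0.02, "az": 0},
    {"dx": -0.0011, "dy": 0, "dz": -0.005, "ax": 0, "ay": 0.02, "az": 0},
    {"dx": -0.0011, "dy": 0, "dz": -0.005, "ax": 0, "ay": 0.02, "az": 0},
    {"dx": -0.0011, "dy": 0, "dz": -0.005, "ax": 0, "ay": 0.02, "az": 0},
    {"dx": -0.0011, "dy": 0, "dz": -0.005, "ax": 0, "ay": 0.02, "az": 0},
    {"dx": -0.0011, "dy": 0, "dz": -0.005, "ax": 0, "ay": 0.02, "az": 0},
    {"dx": -0.0011, "dy": 0, "dz": -0.005, "ax": 0, "ay": 0.02, "az": 0}
  ]
}}

```text
clock: 7.05
eef_pos: [0.5382, 0.1133, 0.1891]
tool_rot: [-0.023, -2.901, -0.015]
force: [-0.6, 16.4, -2.4]
grip_width: 0.013
finger_force: 78.7
```

>>> {"name": "send_rows", "arguments": {
  "steps": [
    {"dx": -0.0011, "dy": 0, "dz": -0.005, "ax": 0, "ay": 0.02, "az": 0},
    {"dx": -0.0011, "dy": 0, "dz": -0.005, "ax": 0, "ay": 0.02, "az": 0},
    {"dx": -0.0011, "dy": 0, "dz": -0.005, "ax": 0, "ay": 0.02, "az": 0},
    {"dx": -0.0011, "dy": 0, "dz": -0.005, "ax": 0, "ay": 0.02, "az": 0},
    {"dx": -0.0011, "dy": 0, "dz": -0.005, "ax": 0, "ay": 0.02, "az": 0},
    {"dx": -0.0011, "dy": 0, "dz": -0.005, "ax": 0, "ay": 0.02, "az": 0},
    {"dx": 0, "dy": 0, "dz": 0, "ax": 0, "ay": 0, "az": 0},
    {"dx": 0, "dy": 0, "dz": 0, "ax": 0, "ay": 0, "az": 0}
  ]
}}

```text
clock: 7.85
eef_pos: [0.5529, 0.113, 0.2157]
tool_rot: [-0.023, -2.781, -0.015]
force: [-0.8, 15.8, -0.9]
grip_width: 0.0128
finger_force: 79.0
```

>>> {"name": "send_rows", "arguments": {
  "steps": [
    {"dx": 0, "dy": 0, "dz": 0, "ax": 0, "ay": 0, "az": 0},
    {"dx": 0, "dy": 0, "dz": 0, "ax": 0, "ay": 0, "az": 0},
    {"dx": 0, "dy": 0, "dz": 0, "ax": 0, "ay": 0, "az": 0},
    {"dx": 0, "dy": 0, "dz": 0, "ax": 0, "ay": 0, "az": 0},
    {"dx": 0, "dy": 0, "dz": 0, "ax": 0, "ay": 0, "az": 0}
  ]
}}

```text
clock: 8.35
eef_pos: [0.5529, 0.113, 0.2157]
tool_rot: [-0.023, -2.781, -0.015]
force: [-0.2, 15.2, -1.1]
grip_width: 0.0133
finger_force: 78.9
```

```bash
python3 - <<'E'
from workcell import get_state, eyes
import cv2,numpy as np
s=get_state();print(s["qvel"],s["force"],s["finger_force"])
a=eyes.capture("scene")["image"];b=eyes.capture("top")["image"]
cv2.imwrite("pics/end.png",np.hstack([cv2.resize(a[130:330,130:330],(400,400)),cv2.resize(b[100:300,160:360],(400,400))]))
E
```

```text
[ 0.00228274 -0.00094375 -0.0016166  -0.00194986 -0.0022411  -0.00021201] [-0.21119002 15.21250261 -1.07402872] 78.91770958900452
```

View pics/end.png

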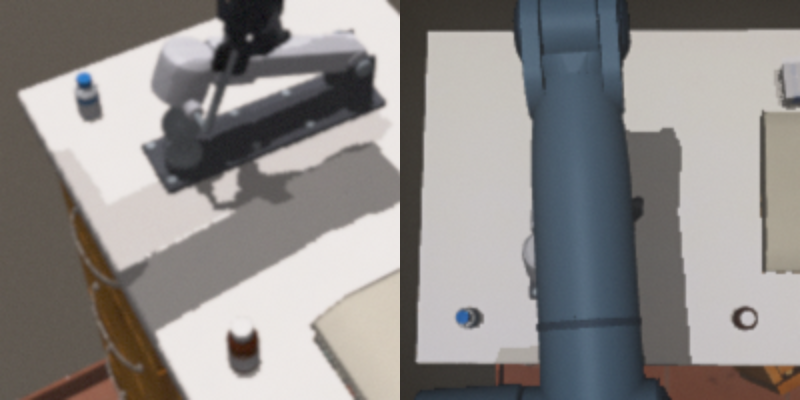

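The picture shows the coupler raised at left (185,70), clear of the ball at (183,140), with the latch still held. The bottles are where they stood. Tilt is about 0.36 rad, which puts the socket about 8.5 cm up, and the arm is at rest.

```bash
python3 -c "
from workcell import workorder
print(workorder.job_done())"
```

```text
the job is handed in; nothing more can be done
None
```

The job is handed in: I pulled the latch out to its stop, then lifted the coupler about 8.5 cm off the ball (estimated from the tool's tilt). It is held there at rest, and the bottles are where they stood; the tape was not in my last picture, but the arm never went near it.

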